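# Find the canister with the calibration weight

### The job

One of the three identical white screw-lid canisters on the bench holds the steel calibration weight; the other two are empty, and only their weight in the hand tells which. Lift them to find the loaded one and set that one down gently, upright, in the middle of the balance's pan; the empty ones must end up standing where they stood.

Things in the scene. Friction and masses are not known exactly. Their poses are not given: they have to be found in the camera images.
- can_a_mid (a point): closed upright canister, one of three alike: white plastic, screw lid over a grey band; 80 mm high, body 56 mm across, lid (top 12 mm) 59 mm. This point: its centre, 40 mm over its underside; z its axis. Weighs 0.07 kg empty, 0.43 to 0.56 kg loaded (any of the three). A 20 to 30 N grip is harmless. Dropper bottles up to 85 mm high stand beside it in y; there is finger room along x.
- can_b_mid (a point): closed upright canister, one of three alike: white plastic, screw lid over a grey band; 80 mm high, body 56 mm across, lid (top 12 mm) 59 mm. This point: its centre, 40 mm over its underside; z its axis. Weighs 0.07 kg empty, 0.43 to 0.56 kg loaded (any of the three). A 20 to 30 N grip is harmless. Dropper bottles up to 85 mm high stand beside it in y; there is finger room along x.
- can_c_mid (a point): closed upright canister, one of three alike: white plastic, screw lid over a grey band; 80 mm high, body 56 mm across, lid (top 12 mm) 59 mm. This point: its centre, 40 mm over its underside; z its axis. Weighs 0.07 kg empty, 0.43 to 0.56 kg loaded (any of the three). A 20 to 30 N grip is harmless. Dropper bottles up to 85 mm high stand beside it in y; there is finger room along x.
- balance: white laboratory balance fixed on the bench, 220 x 170 mm, 55 mm high, a small display on its near side and a round steel pan 130 mm across on top. The origin is the middle of the pan's flat top (55 mm above the bench); nothing on the balance rises above it; z is up. The pan does not give way noticeably.

How it is judged:
At the end, for the whole second after the job is handed in: the loaded canister stands at rest on the balance (pressing on it with more than 2.5 N by its own weight), its centre within 30 mm of the pan's middle and upright within 10 degrees; the two empty canisters stand upright (within 10 degrees) within 40 mm of where they started (((horizontal distance between can_a_mid and balance below 0.03 m and contact force between can_a and balance above 2.5 N and angle between each of can_a_mid, can_b_mid, can_c_mid's own z axis and vertical below 0.17 rad and linear speed of can_a below 0.02 m/s and distance of each of can_b_mid, can_c_mid from where it was at the start of the episode below 0.04 m) or (horizontal distance between can_b_mid and balance below 0.03 m and contact force between can_b and balance above 2.5 N and angle between each of can_b_mid, can_a_mid, can_c_mid's own z axis and vertical below 0.17 rad and linear speed of can_b below 0.02 m/s and distance of each of can_a_mid, can_c_mid from where it was at the start of the episode below 0.04 m) or (horizontal distance between can_c_mid and balance below 0.03 m and contact force between can_c and balance above 2.5 N and angle between each of can_c_mid, can_a_mid, can_b_mid's own z axis and vertical below 0.17 rad and linear speed of can_c below 0.02 m/s and distance of each of can_a_mid, can_b_mid from where it was at the start of the episode below 0.04 m))); the robot touches nothing.
It fails at once if a canister is let fall onto the balance from more than about 18 mm (reaching 0.6 m/s unheld) ((horizontal distance between can_a_mid and balance below 0.08 m and contact force between the fingers and can_a below 0.5 N and linear speed of can_a above 0.6 m/s) or (horizontal distance between can_b_mid and balance below 0.08 m and contact force between the fingers and can_b below 0.5 N and linear speed of can_b above 0.6 m/s) or (horizontal distance between can_c_mid and balance below 0.08 m and contact force between the fingers and can_c below 0.5 N and linear speed of can_c above 0.6 m/s)).
It fails at once if a canister is pressed or slammed on the balance with more than 60 N (contact force between any of can_a, can_b, can_c and balance above 60 N).
It also fails if it takes over 69 s, if anything falls off the work surface, if the arm or the gripper's body presses on something with over 40 N, if the wrist force passes 120 N, or if a joint passes its speed limit or range.

### The arm

A 7-joint arm with a two-finger parallel gripper is mounted at the origin on the work surface. World frame = base frame: x ahead of the robot, y to its left, z up, the work surface at z = 0. Lengths are in m, angles in rad, forces in N, time in s.
With the tool pointing down it reaches from about 0.4 to 0.9 m from the base axis. Payload 5.6 kg.
Tool frame: the origin (TCP) lies at the very end of the fingers, on their centre line; the grasp point (between the pads) lies 19 mm behind it; z points along the fingers, y is the line along which they close (so a half turn about z gives the same grasp; the last joint's range is limited). The gripper opens to 92 mm and grips with 3 to 60 N. Pads are 20 mm wide; open, the fingers measure 128 mm over their backs; the gripper's body (75 mm by 189 mm) begins 69 mm behind the grasp point.
Start: joints at [-1.353, 0.468, -0.012, 1.603, 0.006, 1.071, -0.056], TCP at [0.168, 0.628, 0.215] pointing down, gripper open.
Joint ranges: [-2.53, 2.53], [-0.31, 2.02], [-1.57, 1.55], [0.28, 2.44], [-1.29, 4.43], [0.15, 1.84], [-2.92, 2.92]. Speed limits (rad/s): [2.57, 2.57, 3.14, 3.14, 3.14, 3.14, 3.14].

### API

Orientations are given as a unit quaternion [w, x, y, z].
In Python, from bench import arm gives the robot as it stands. Calls block until the motion is done:
- arm.reach(position, orientation): joint-space move of the TCP to a pose.
- arm.servo_line(position, v=0.15, rotation=None): straight line of the TCP; rotation=None keeps the orientation; v is the mean speed in m/s.
- arm.set_joints(angles): joint-space move.
- arm.move_gripper(opening, effort=None): opening from 0.0 (shut) to 1.0 (fully open); effort is the grip in N (None keeps the last); returns when the fingers have stopped.
- arm.wait(seconds).
- arm.ik(position, orientation): joint angles nearest the present ones, or None.
- arm.read_state(): the state.
- arm.get_image(name): name is "scene" or "top" or "wrist"; returns the picture (384x512x3 uint8, red, green, blue); there is no depth.
- arm.camera_params(name): a dict with "mtx" (3x3 intrinsics, pixels), "k1" (the pictures are not rectified: a ray, as slopes to the right and down, at radius r is drawn at 1 + k1 r^2 times it, then the intrinsics apply), "R" (3x3) and "t" (3): a world point X has camera coordinates R X + t. Camera axes: x right, y down, z forward; pixel columns grow to the right and rows downward; lengths in m; the calibration is good to about 2 mm. A picture is of the moment at which its call begins: read the wrist's pose just before it. camera_params takes no time and is no camera call; for the wrist camera it gives the pose at the moment of the call.
A pose or a line that the arm cannot do raises arm.Unreachable and nothing moves.
- arm.close_job(): hands the job in; it is judged then, once.
Trained networks look in the newest picture that a camera, given by its name, has taken for a name from the list of things; names that differ only in an ending like _2 or _b are one class to them, and where a whole thing is asked for, a point or a joint stands for the part that bears it (a point fixed in the world has none). Each returns a list of dicts, best first, with "conf" (0 to 1); they miss things now and then, are a little off and sometimes report something else, mostly with a low value. They report only what shows in the picture. A call takes as long as a camera call.
- arm.silhouettes(camera, target): "mask" (384x512 bool, what is visible of it) and "box" ([centre column, centre row, width, height] in pixels, round what is visible of it).
The state is a dict: "clock": time; "joint_positions": joint angles; "dq": joint speeds; "joint_efforts": joint torques, N m; "ee_pos": TCP position; "tool_rot": TCP orientation; "contact_force": force on the tool from outside, world axes, zero at the start; "wrist_torque": the same for the moment, N m; "grip_width": opening from 0.0 (shut) to 1.0 (fully open); "grip_force": force on a finger pad.
Only numpy, scipy, OpenCV 4.12 (cv2) and the standard library are available. Lean on these libraries where they do the work, as an engineer would, in place of code of your own. Each camera call takes 0.05 s, during which the arm holds its last target. There are 200 camera calls.

## Working session

There is one attempt and no reset: what is moved stays moved. The work goes in short steps, each a Python script; the robot and the scene stay as the last script left them, time stands still between calls to the robot, and variables do not carry over. Pictures are saved under pics/ and viewed, at most 10 in all, crops included, and the job is handed in when it is done.

```bash
mkdir -p pics
cat > h.py <<'E'
import numpy as np, cv2
from bench import arm
def ray(cam,uv):
    p=arm.camera_params(cam);K=np.array(p["mtx"]);R=np.array(p["R"]);t=np.array(p["t"])
    d=np.linalg.inv(K)@[uv[0],uv[1],1];d=d[:2]/d[2]
    s=d.copy()
    for _ in range(30): s=d/(1+p["k1"]*(s@s))
    return -R.T@t, R.T@np.array([s[0],s[1],1])
def onz(cam,uv,z):
    o,d=ray(cam,uv);return o+d*(z-o[2])/d[2]
def proj(cam,X):
    p=arm.camera_params(cam);c=np.array(p["R"])@np.array(X)+np.array(p["t"]);s=c[:2]/c[2]
    s=s*(1+p["k1"]*(s@s));K=np.array(p["mtx"]);return (K@[s[0],s[1],1])[:2]
E
python3 - <<'E'
from h import *
ims=[]
for c in("scene","top"):
    im=arm.get_image(c);cv2.imwrite(f"pics/{c}.png",im[:,:,::-1])
    print(c,ray(c,(256,192)),)
    for n in("can_a_mid","balance"):
        for d in arm.silhouettes(c,n): 
            b=d["box"];print(n,round(d["conf"],2),np.round(b,1),d["mask"].sum(),np.round(onz(c,b[:2],.055 if n=="balance" else .06),3))
s=arm.read_state();print(s["clock"],s["ee_pos"],s["tool_rot"],s["contact_force"])
E
```

```text
scene (array([1.19755875, 0.07827725, 0.61407885]), array([-0.80339905, -0.06589776, -0.5921348 ]))
can_a_mid 0.76 [308.3 234.9  31.   43.5] 1061 [0.584 0.143 0.06 ]
balance 0.9 [135.7 214.6  96.9  73.1] 4907 [ 0.565 -0.247  0.055]
top (array([0.45126468, 0.00959116, 1.08356217]), array([ 0.04748558,  0.02139615, -0.99869917]))
can_a_mid 0.93 [214.1 168.6  23.4  21.8] 468 [0.559 0.142 0.06 ]
balance 0.78 [368.7 189.9  65.8  88.9] 5333 [ 0.511 -0.263  0.055]
0.3 [0.1676473  0.62784979 0.21429309] [-5.49043464e-07  1.30101282e-01  9.91500677e-01 -2.52157656e-04] [ 0.49657731 -0.91741265  0.06120759]
```

View pics/top.png

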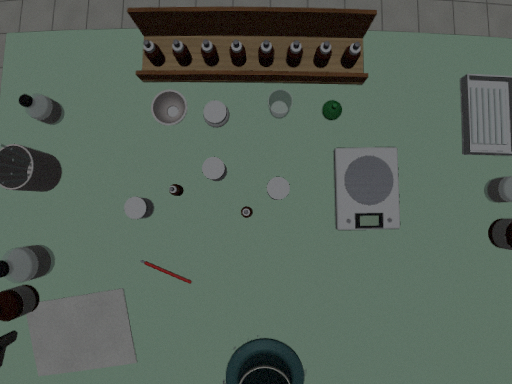

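View pics/scene.png

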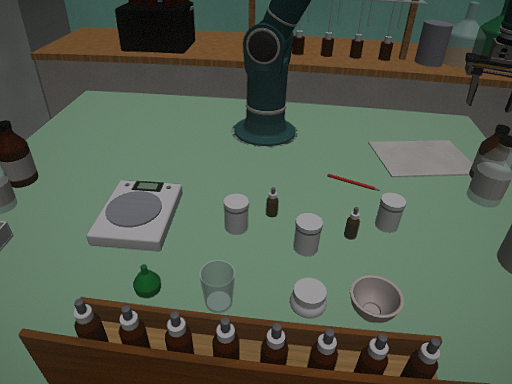

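The top view shows three canister lids, at about (214,168), (278,188) and (136,208). The item at (215,113) is a shorter jar. The pan centre is at about (369,180), with dropper bottles at (175,190) and (247,212). The network found only one canister, so I'll fit the lids and the pan as circles.

```bash
cat > loc.py <<'E'
from h import *
from scipy.optimize import minimize
im=cv2.GaussianBlur(cv2.cvtColor(cv2.imread("pics/top.png"),cv2.COLOR_BGR2GRAY),(3,3),0).astype(np.float32)
gx=cv2.Sobel(im,5,1,0);gy=cv2.Sobel(im,5,0,1);G=np.hypot(gx,gy)
a=np.linspace(0,2*np.pi,72,endpoint=False)
def fit(uv,z,r):
    p0=onz("top",uv,z)[:2]
    def cost(p):
        q=np.array([proj("top",[p[0]+r*np.cos(t),p[1]+r*np.sin(t),z]) for t in a]).astype(np.float32)
        return -float(cv2.remap(G,q[:,0],q[:,1],cv2.INTER_LINEAR).mean())
    g=[p0+[i*.003,j*.003] for i in range(-4,5) for j in range(-4,5)]
    b=min(g,key=cost);m=minimize(cost,b,method="Nelder-Mead",options=dict(initial_simplex=[b,b+[.002,0],b+[0,.002]]));return m.x,m.fun
E
python3 - <<'E'
from loc import *
sc=cv2.imread("pics/scene.png");tp=cv2.imread("pics/top.png")
for n,uv,z,r in(("A",(214,168),.08,.0295),("B",(278,188),.08,.0295),("C",(136,208),.08,.0295),("pan",(369,180),.055,.065)):
    p,f=fit(uv,z,r);print(n,np.round(p,4),round(f,1))
    for I,c in((sc,"scene"),(tp,"top")):
        q=np.array([proj(c,[p[0]+r*np.cos(t),p[1]+r*np.sin(t),z]) for t in a])
        cv2.polylines(I,[np.round(q*16).astype(int)],True,(0,0,255),1,cv2.LINE_AA,4)
    for q in([0,.7071068,.7071068,0],[0,.7071068,-.7071068,0]):
        j=arm.ik([p[0],p[1],.15],q);print(None if j is None else np.round(j,2))
for n,uv in(("drop1",(175,188)),("drop2",(247,211))): print(n,onz("top",uv,.07))
v=np.hstack([cv2.resize(sc[150:300,80:430],None,fx=1.14,fy=1.14),cv2.resize(tp[90:240,100:410],None,fx=1.14,fy=1.14)])
cv2.imwrite("pics/fit.png",v)
E
```

```text
Traceback (most recent call last):
  File "loc.py", line 12, in fit
    b=min(g,key=cost);m=minimize(cost,b,method="Nelder-Mead",options=dict(initial_simplex=[b,b+[.002,0],b+[0,.002]]));return m.x,m.fun
  File "loc.py", line 9, in cost
    q=np.array([proj("top",[p[0]+r*np.cos(t),p[1]+r*np.sin(t),z]) for t in a]).astype(np.float32)
                ~~~~^^^^^^^^^^^^^^^^^^^^^^^^^^^^^^^^^^^^^^^^^^^^^
  File "h.py", line 12, in proj
    p=arm.camera_params(cam);c=np.array(p["R"])@np.array(X)+np.array(p["t"]);s=c[:2]/c[2]
ValueError: time passes only in moves, steps and waits
```

Calling camera_params too often gets blocked, so I'll cache the fixed cameras' parameters.

```bash
sed -i 's/arm.camera_params(cam)/P(cam)/; s/^def ray/_c={}\ndef P(c):\n    if c not in _c or c=="wrist": _c[c]=arm.camera_params(c)\n    return _c[c]\ndef ray/' h.py
python3 - <<'E'
from loc import *
sc=cv2.imread("pics/scene.png");tp=cv2.imread("pics/top.png")
for n,uv,z,r in(("A",(214,168),.08,.0295),("B",(278,188),.08,.0295),("C",(136,208),.08,.0295),("pan",(369,180),.055,.065)):
    p,f=fit(uv,z,r);print(n,np.round(p,4),round(f,1))
    for I,c in((sc,"scene"),(tp,"top")):
        q=np.array([proj(c,[p[0]+r*np.cos(t),p[1]+r*np.sin(t),z]) for t in a])
        cv2.polylines(I,[np.round(q*16).astype(int)],True,(0,0,255),1,cv2.LINE_AA,4)
    for q in([0,.7071068,.7071068,0],[0,.7071068,-.7071068,0]):
        j=arm.ik([p[0],p[1],.15],q);print(None if j is None else np.round(j,2))
for n,uv in(("drop1",(175,188)),("drop2",(247,211))): print(n,onz("top",uv,.07))
v=np.hstack([cv2.resize(sc[150:300,80:430],None,fx=1.14,fy=1.14),cv2.resize(tp[90:240,100:410],None,fx=1.14,fy=1.14)])
cv2.imwrite("pics/fit.png",v)
E
```

```text
A [0.5598 0.143 ] -83.4
[-0.73  0.45  0.54  1.87 -0.29  0.9  -0.05]
[-0.25  0.42 -0.08  1.84  0.04  0.88  2.8 ]
B [ 0.5124 -0.0249] -42.3
[-0.61  0.38  0.73  2.03 -0.33  0.85  0.31]
[-0.98  0.71  1.35  2.05 -0.81  1.08 -2.38]
C [0.4541 0.3423] -91.7
[-0.99  0.42  0.36  1.88 -0.19  0.88 -0.54]
[-0.51  0.43 -0.25  1.85  0.13  0.88  2.32]
pan [ 0.5372 -0.2622] -108.3
[-0.2   0.56  0.82  1.83 -0.49  0.97  0.83]
[-0.46  0.88  1.34  1.84 -0.93  1.22 -1.95]
drop1 [0.50618535 0.24067372 0.07      ]
drop2 [0.45042604 0.05344228 0.07      ]
```

View pics/fit.png

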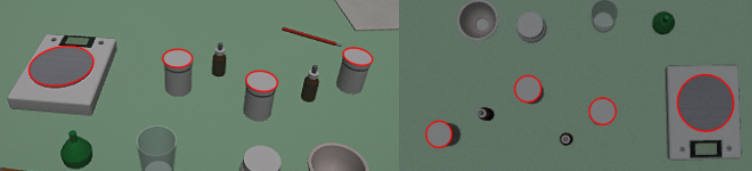

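Both views agree with the fits. Next I lift-test each canister with the fingers closing along x, starting with C.

```bash
cat > go.py <<'E'
from h import *
Q=[0,.7071068,.7071068,0]; PZ=.027
pos=dict(C=(.4541,.3423),A=(.5598,.143),B=(.5124,-.0249))
def fz():
    arm.wait(.4);v=[]
    for _ in range(5): v.append(arm.read_state()["contact_force"][2]);arm.wait(.05)
    return float(np.mean(v))
def weigh(n):
    x,y=pos[n]
    arm.reach([x,y,.19],Q); arm.servo_line([x,y,PZ],.15); f0=fz()
    arm.move_gripper(0.0,25); s=arm.read_state()
    print(n,"grip",s["grip_width"],s["grip_force"],s["contact_force"])
    arm.servo_line([x,y,PZ+.03],.08); w=fz()
    print(n,"dF",round(w-f0,2),"t",arm.read_state()["clock"],flush=True)
    return abs(w-f0)
def putback(n):
    x,y=pos[n]
    arm.servo_line([x,y,PZ+.001],.06); arm.wait(.2); arm.move_gripper(1.0); arm.servo_line([x,y,.19],.2)
E
python3 - <<'E'
from go import *
arm.move_gripper(1.0,25)
w=weigh("C")
im=arm.get_image("scene");cv2.imwrite("pics/lift.png",im[:,:,::-1])
print(arm.read_state()["grip_width"])
E
```

```text
C grip 0.6313123952153425 25.000005662441254 [-0.08152606  0.12755019 -0.03569728]
C dF -0.67 t 5.675
0.6364646388097156
```

View pics/lift.png

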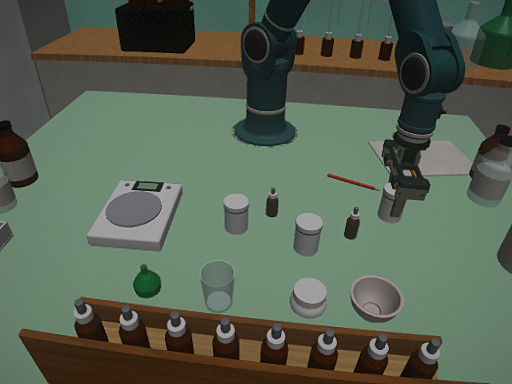

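Canister C is held upright at about (390,203) and weighs 0.07 kg, so it's empty. I'll put it back and test A, then B if A is also empty.

Run:
```python
from go import *
putback("C")
if weigh("A")<2:
    putback("A"); weigh("B")
im=arm.get_image("scene");cv2.imwrite("pics/lift2.png",im[:,:,::-1])
```

```text
A grip 0.6350280134882843 24.999912679195404 [ 0.54563383  0.87185961 -0.34721993]
A dF -4.92 t 12.725
```

View pics/lift2.png

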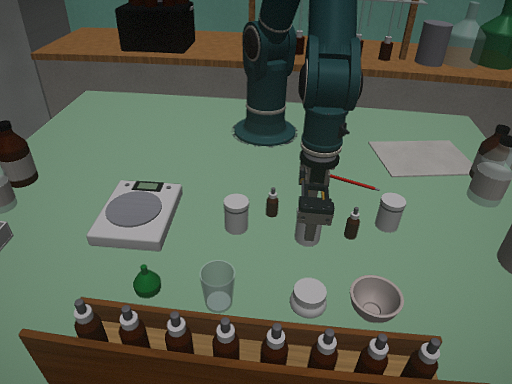

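A is loaded at about 0.5 kg, and C is standing back in its place at (390,212). I'll carry A to the pan and lower it in small steps, watching the force.

Run:
```python
from go import *
x,y=pos["A"]; px,py=.5372,-.2622
arm.servo_line([x,y,.20],.15)
arm.servo_line([px,py,.20],.18)
arm.servo_line([px,py,PZ+.055+.006],.08)
f0=fz(); z=PZ+.055+.006
print("grip",arm.read_state()["grip_width"],f0)
for i in range(12):
    z-=.001; arm.servo_line([px,py,z],.02); arm.wait(.1)
    f=arm.read_state()["contact_force"][2]
    print(round(z,3),round(f-f0,2))
    if f-f0>2.5: break
im=arm.get_image("scene");cv2.imwrite("pics/place0.png",im[:,:,::-1])
arm.move_gripper(1.0); arm.wait(.3)
arm.servo_line([px,py,.24],.12)
arm.servo_line([px-.05,py+.25,.26],.2); arm.wait(.3)
im=arm.get_image("scene");cv2.imwrite("pics/s2.png",im[:,:,::-1])
it=arm.get_image("top");cv2.imwrite("pics/top2.png",it[:,:,::-1]);print(arm.read_state()["clock"])
v=np.hstack([cv2.resize(im[120:290,80:430],(400,194)),cv2.resize(it[90:260,100:450],(400,194))])[:,:,::-1];cv2.imwrite("pics/v2.png",v)
```

```text
grip 0.6367234568339948 -5.319993416548928
0.087 -1.4
0.086 0.14
0.085 -0.29
0.084 0.57
0.083 -0.02
0.082 0.17
0.081 11.36
25.2333
```

View pics/v2.png

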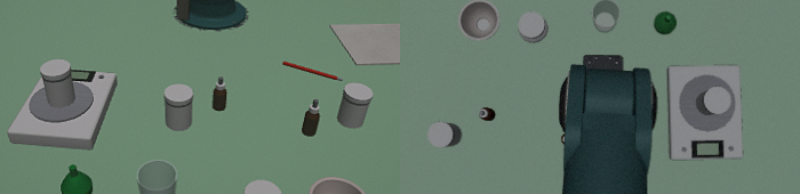

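The canister stands upright on the pan. Parallax shifts its lid in the top view, so I'll fit its true position and check B and C as well.

```bash
sed -i 's#"pics/top.png"#__import__("os").environ.get("IMG","pics/top.png")#' loc.py
IMG=pics/top2.png python3 - <<'E'
from loc import *
uv=proj("top",[.5372,-.2622,.135]);print(uv)
p,f=fit(uv,.135,.0295);print("A",p,f,"off mm",1000*np.hypot(*(p-[.5372,-.2622])))
print("C",fit((136,208),.08,.0295))
sc=cv2.imread("pics/s2.png")
for P_,z in((p,.135),(np.array([.5124,-.0249]),.08),(np.array([.4541,.3423]),.08)):
    q=np.array([proj("scene",[P_[0]+.0295*np.cos(t),P_[1]+.0295*np.sin(t),z]) for t in a])
    cv2.polylines(sc,[np.round(q*16).astype(int)],True,(0,0,255),1,cv2.LINE_AA,4)
cv2.imwrite("pics/v3.png",cv2.resize(sc[140:290,80:430],(700,300)))
E
```

```text
[377.20520293 177.16264333]
A [ 0.53693682 -0.26282163] -152.00784301757812 off mm 0.6750427723883533
C (array([0.45376864, 0.34230379]), np.float64(-101.25001525878906))
```

View pics/v3.png

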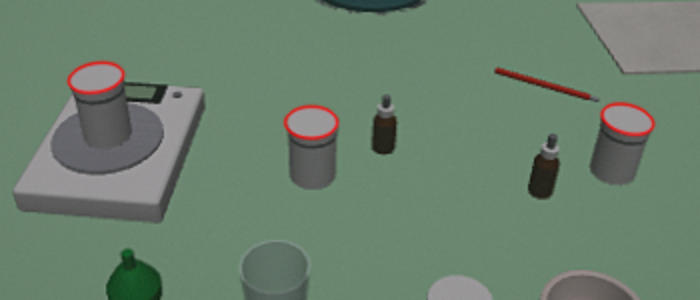

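All the lid outlines match: A is centred on the pan within 1 mm, and B and C are where they started. Handing in.

```bash
python3 -c "
from bench import arm
print(arm.close_job())"
```

```text
the job is handed in; nothing more can be done
None
```

The loaded canister, A (about 0.5 kg), stands upright within about 1 mm of the pan's centre, and the other two are where they started; C weighed empty and B was never lifted, since A was already identified. The job was handed in at about 25 s on the robot's clock, and no verdict was returned.

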